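Feed a plant carrier down the chute to the escapement stop

ROBOT

A 6-joint arm with a two-finger parallel gripper is mounted at the origin on the work surface. World frame = base frame: x ahead of the robot, y to its left, z up, the work surface at z = 0. Lengths are in mm, angles in rad, forces in N, time in s.
With the tool pointing down it reaches from about 350 to 950 mm from the base axis. Payload 17.4 kg.
Tool frame: the origin (TCP) lies on the centre line of the jaws, within the pads' length; the fingertips stand 8 mm ahead of it and the grasp point (between the pads) lies 11 mm behind it; z points along the fingers, y is the line along which they close (so a half turn about z gives the same grasp; the last joint's range is limited). The gripper opens to 93 mm and grips with 3 to 60 N. Pads are 15 mm wide; open, the fingers measure 128 mm over their backs; the gripper's body (75 mm by 188 mm) begins 65 mm behind the grasp point.
Start: joints at [-1.268, 0.116, 1.442, -0, 1.584, -0.038], TCP at [225.604, -636.188, 192.846] pointing down, gripper open.
Joint ranges: [-2.83, 2.83], [-0.83, 2.19], [0.07, 2.5], [-1.14, 4.28], [0.01, 3], [-2.97, 2.97]. Speed limits (rad/s): [1.89, 1.89, 2.22, 3.14, 3.14, 3.14].

INTERFACE

Orientations are given as a unit quaternion [x, y, z, w].
In Python, from station import bot gives the robot as it stands.
- The arm moves only by the tool send_rows, never from a script. Its argument "increments" is a list of rows, each a list of 3 entries, a list of its own where there are three numbers: the closure, from 0 (fully open) to 1 (shut), then the shift along the tool's x, y, z in m, then the turn, a rotation vector about the tool's x, y, z in degrees. In form: [[claw, [tx, ty, tz], [rx, ry, rz]], ...]. A call has 1 to 10 rows; each row shifts and turns the commanded pose from where the row before left it, along the tool's axes as they then stand; what a row does not reach is not made up. A row lasts 1/10 s, in which the tool goes at most 50 mm and 8.59 degrees, less where a joint would pass 70% of its speed; a pose out of reach is approached as far as the arm can. A call with a gripper value outside its range is refused whole. The fingers move at their own pace and stop on an object; the grip force is fixed at half the most. Time passes only in rows, so rows that do not move let the fingers close. It gives the time, the measured TCP pose, the force, the opening and the grip force at its end, in the units of the state.
- bot.observe(): the state, without advancing time (a new reading comes with each control period).
- bot.grab_frame(name): name is "side" or "top" or "wrist"; returns a dict with "image" (480x640x3 uint8, blue, green, red), "depth" (480x640 float32, mm along the optical axis (not along the pixel's ray), 0 where there is no reading), "fovy" (degrees; the focal length in pixels is half the picture's height over the tangent of half this angle, whatever the lens; pixels are square), "cx", "cy" (the principal point, pixels), "position" and "attitude" of the camera in the world. Camera axes: x right, y down, z forward; pixel columns grow to the right and rows downward; lengths in mm; the calibration is good to about 2 mm. A picture is of the moment at which its call begins.
- bot.finish_job(): hands the job in; it is judged then, once.
The state is a dict: "t": time; "joint_positions": joint angles; "qd": joint speeds; "joint_efforts": joint torques, N m; "tool_pos": TCP position; "orientation": TCP orientation; "contact_force": force on the tool from outside, world axes, zero at the start; "ft_torque": the same for the moment, N m; "grip_width": opening from 0.0 (shut) to 1.0 (fully open); "finger_force": force on a finger pad.
Only numpy, scipy, OpenCV 4.12 (cv2) and the standard library are available. Lean on these libraries where they do the work, as an engineer would, in place of code of your own. Each camera call takes 0.05 s, during which the arm holds its last target. There are 200 camera calls.

TASK

Take the green plant carrier from the tray, stand it in the wide head of the sloped feed chute and let go of it, then push it down the chute, past the two sprung rollers, until it rests against the orange escapement stop under the clear guard, and take the hand away. Press the sprung stop only gently (it trips at 16 N), keep the carrier standing flat on the chute floor, and leave the other things on the bench where they are.

Things in the scene. Friction and masses are not known exactly. Their poses are not given: they have to be found in the camera images.
- green_carrier_center (a point): green plant carrier: upright plastic cylinder, 50 mm in diameter, 45 mm high, 0.15 to 0.29 kg, a 20 mm sprout (look only) on top. Point at its centre, half-way up; z along its axis. Starts on the inner floor (4 mm above the bench) of a black tray 340 x 150 mm with an 18 mm rim, in one of three places in a row 105 mm apart, beside two carriers of other colours.
- channel: sloped metal chute, fixed. Origin: on the centre line of its floor's upper surface, 85 mm above the bench; x points downhill along the floor (14 degrees below level), z square to the floor, y across. Floor from x = -160 to +200 mm. Side walls 22 mm high, 4 mm thick; 52 mm clear between them from x = -20 mm on down. A carrier stays put on it by friction: it must be pushed.
- chute_head (a point): point on the chute floor in the middle of its wide head, 95 mm uphill of the channel's origin: where to set the carrier. 72 mm clear between the walls from 65 mm uphill to 25 mm downhill of this point, then tapering to 52 mm clear over the next 50 mm.
- rollers (a point): point on the chute floor midway between two white upright sprung rollers (yellow housings, up to 32 mm above the floor), 30 mm downhill of the channel's origin. They leave a 44 mm gap; a carrier pushed through spreads them with about 4 to 9 N while its centre is in the last 20 mm before this point; then they close behind it. Push low, under 25 mm above the floor, lest it tip.
- stop_bracket: red stop bracket; origin and axes those of the channel, so its pose does not tell the stop's setting. It carries an orange pad (40 mm wide, 3 to 47 mm above the floor) facing uphill, its face at x = +73 to +123 mm, different each run: find it by feel. Spring behind: 4 N per mm. Over 16 N trips it. A clear guard, underside 54 mm above the floor, reaches 25 mm uphill of the face.
- black_carrier: bystander: a carrier of the same size in black, in the same tray (origin: centre of its underside); leave alone
- clay_carrier: bystander: a carrier of the same size in terracotta brown, in the same tray (origin: centre of its underside); leave alone
- green_pot: bystander: empty green pot, 90 mm wide, 85 mm high, beyond the chute; leave alone
- black_pot: bystander: empty black pot, 90 mm wide, 85 mm high, to the right before the chute; leave alone
- spray_bottle: bystander: blue bottle, 64 mm wide, 190 mm high, to the right; leave alone
- brush: bystander: hand brush lying to the right; leave alone
- dibber: bystander: wooden dibber 115 mm long, lying before the robot; leave alone
There are look-alikes about, which are no part of the job. Of the things that look like the part that bears green_carrier_center, the middle-sized one is meant.

How it is judged (in metres and radians):
On the way, in this order (a step that is already met when the one before it is completed fails the run):
1. the green carrier stands in the head of the chute, uphill of the rollers, let go (x of green_carrier_center in the frame of channel between -0.15 and 0 m and y of green_carrier_center in the frame of channel between -0.012 and 0.012 m and z of green_carrier_center in the frame of channel between 0.018 and 0.027 m and angle between the z axis of green_carrier_center and the z axis of channel, either way round below 0.12 rad and contact force between the fingers and green_carrier below 0.05 N), for 0.2 s.
2. the green carrier has been pushed down past the rollers, still standing flat (x of green_carrier_center in the frame of channel above 0.036 m and y of green_carrier_center in the frame of channel between -0.006 and 0.006 m and z of green_carrier_center in the frame of channel between 0.018 and 0.027 m and angle between the z axis of green_carrier_center and the z axis of channel, either way round below 0.12 rad), for 0.1 s.
At the end, for the whole second after the job is handed in: The green carrier is past the rollers (centre over 40 mm downhill of the channel origin, within 6 mm of its centre line), flat on the chute floor (0.12 rad; centre 18 to 27 mm above it), leaning on the stop pad (over 0.1 N), let go and at rest (under 10 mm/s) (x of green_carrier_center in the frame of channel above 0.04 m and y of green_carrier_center in the frame of channel between -0.006 and 0.006 m and z of green_carrier_center in the frame of channel between 0.018 and 0.027 m and angle between the z axis of green_carrier_center and the z axis of channel, either way round below 0.12 rad and contact force between green_carrier and stop_bracket above 0.1 N and contact force between the fingers and green_carrier below 0.05 N and linear speed of green_carrier below 0.01 m/s); the robot touches nothing.
It fails at once if the carrier is pressed on the stop with more than 16 N (the escapement trips) (contact force between green_carrier and stop_bracket above 16 N).
It fails at once if one of the other things is shifted by more than 20 mm (distance of any of black_carrier, clay_carrier, green_pot, black_pot, spray_bottle, brush, dibber from where it was at the start of the episode above 0.02 m).
It also fails if it takes over 67 s, if anything falls off the work surface, if the arm or the gripper's body presses on something with over 40 N, if the wrist force passes 120 N, or if a joint passes its speed limit or range.

## Working session

There is one attempt and no reset: what is moved stays moved. The work goes in short steps, Python scripts to look and compute and a tool call to move; the robot and the scene stay as the last step left them, time stands still between calls to the robot, and variables do not carry over. Pictures are saved under pics/ and viewed, at most 10 in all, crops included, and the job is handed in when it is done.

Besides the shell and the picture viewer there is one more tool, called after "Emit:" as a command line: name --argument value ..., lists and objects as JSON in quotes. send_rows: Moves the arm, as the interface text tells. Its arguments: {"type":"object","properties":{"increments":{"type":"array"}},"required":["increments"]}

```bash
mkdir -p pics; ls; python3 - <<'E'
from station import bot
import cv2,numpy as np,pickle
s=bot.observe();print(s)
for n in("side","top"):
    f=bot.grab_frame(n);cv2.imwrite(f"pics/{n}0.png",f["image"]);pickle.dump(f,open(f"{n}0.pkl","wb"))
    print(n,f["fovy"],f["cx"],f["cy"],f["position"],f["attitude"])
E
```

```text
pics
{'t': 0.0, 'joint_positions': array([-1.26777913e+00,  1.16487920e-01,  1.44227258e+00, -2.22615268e-05,
        1.58403576e+00, -3.78350795e-02]), 'qd': array([-1.72438621e-03, -1.78956378e-03,  2.46246806e-04, -9.07395049e-04,
       -2.95906674e-04,  3.40343566e-05]), 'joint_efforts': array([ 9.55553196e-05, -7.21259594e+01, -6.22611880e+01,  7.79050542e-02,
        2.37603311e-02, -9.46270552e-05]), 'tool_pos': array([ 225.53378536, -635.94188499,  192.09936524]), 'orientation': array([ 9.85512428e-01,  1.69602160e-01, -9.05925426e-05, -5.95051301e-04]), 'contact_force': array([-0.42547079, -0.03025126, -0.4829309 ]), 'ft_torque': array([-0.08066449, -0.01156691, -0.01407958]), 'finger_force': 0.0, 'grip_width': 0.9984767408316932}
side 46.92288003427841 315.3434864719153 239.00547494299715 [408.7882695  856.98791651 825.83582109] [-0.08137835  0.89532415 -0.43667492  0.03297325]
top 56.3335307316603 323.42994999763914 232.9089647841411 [ 398.11166247  -91.84809685 1039.97362232] [ 0.71379451 -0.69526123  0.05981485 -0.05942554]
```

View pics/top0.png

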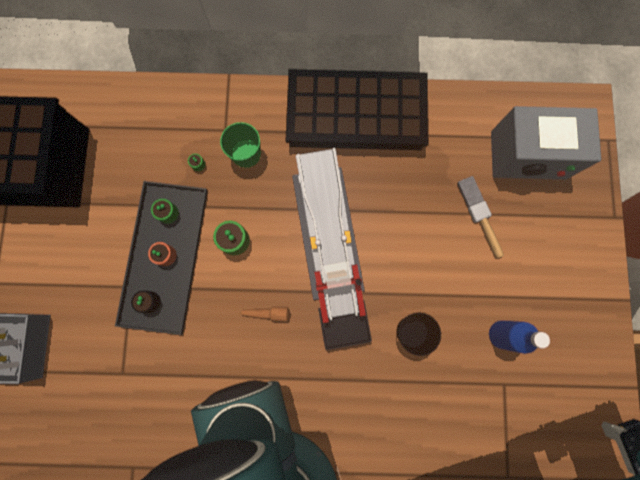

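View pics/side0.png

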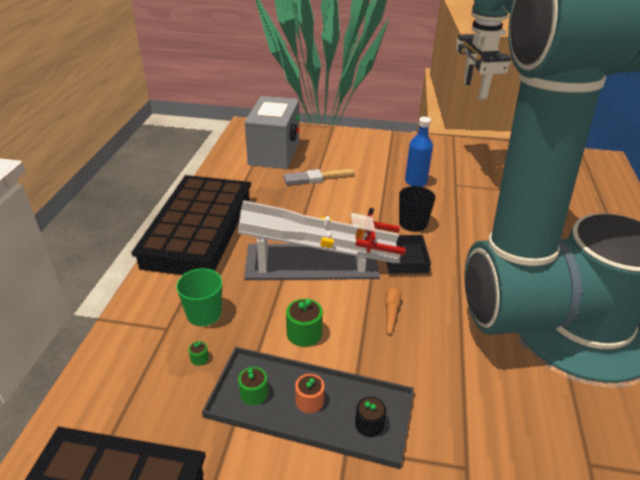

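The top view shows the tray with green (162,210), terracotta (161,253) and black (146,301) carriers. The chute runs from its head at (318,155) to the stop near (340,275), with the rollers at (315,242) and (348,237). Next I'll measure using the depth.

```bash
cat > h.py <<'E'
import numpy as np,pickle,cv2
from scipy.spatial.transform import Rotation as R
def cloud(f):
    h,w=f["depth"].shape;F=h/2/np.tan(np.radians(f["fovy"])/2)
    v,u=np.mgrid[:h,:w];d=f["depth"].astype(float)
    P=np.stack([(u-f["cx"])/F*d,(v-f["cy"])/F*d,d],-1)
    return P@R.from_quat(f["attitude"]).as_matrix().T+f["position"]
E
python3 - <<'E'
from h import *
f=pickle.load(open("top0.pkl","rb"));W=cloud(f);im=f["image"].astype(int)
for n,p in dict(green=(162,210),clay=(161,253),black=(146,301),rollL=(315,242),rollR=(348,237),tray=(170,230),headL=(299,155),headR=(337,150),bench=(250,280)).items():
    print(n,W[p[1],p[0]].round(1))
fs=pickle.load(open("side0.pkl","rb"));Ws=cloud(fs);ims=fs["image"].astype(int)
for n,(W_,i_,x0,x1,y0,y1) in dict(top=(W,im,140,190,190,230),side=(Ws,ims,230,275,360,410)).items():
    P=W_[y0:y1,x0:x1].reshape(-1,3);c=i_[y0:y1,x0:x1].reshape(-1,3)
    # rim top: anything at z 42..56
    m=(P[:,2]>43)&(P[:,2]<54);Q=P[m];
    print(n,m.sum(),Q.mean(0).round(1),Q.min(0).round(1),Q.max(0).round(1), cv2.minEnclosingCircle(Q[:,:2].astype(np.float32)))
# chute floor plane, seeds along the centre line
def pl(W,u,v): return W[v,u]
P=np.array([W[v,u] for v in range(165,235) for u in range(int(320+(v-160)*.12)-7,int(320+(v-160)*.12)+14)])
A=np.c_[P[:,:2],np.ones(len(P))];c=np.linalg.lstsq(A,P[:,2],rcond=None)[0];r=P[:,2]-A@c
k=abs(r)<4;c=np.linalg.lstsq(A[k],P[k,2],rcond=None)[0];print("plane",c,np.degrees(np.arctan(np.hypot(*c[:2]))),(P[k,2]-A[k]@c).std(),k.mean(),"downhill dir deg",np.degrees(np.arctan2(-c[1],-c[0])))
# wall tops at each row: pixels 14..30 mm above plane
h=W[...,2]-(W[...,:2]@c[:2]+c[2])
for v in range(152,300,8):
    us=[u for u in range(290,375) if 13<h[v,u]<30]; print(v,[(u,round(h[v,u])) for u in us][:14], W[v,us[0]].round(0) if us else '')
cv2.imwrite("pics/crop.png",np.hstack([cv2.resize(f["image"][140:350,285:385],None,fx=2.8,fy=2.8,interpolation=cv2.INTER_CUBIC),cv2.resize(fs["image"][190:285,230:315+40],(500,588))[:, :, :]]))
E
```

```text
green [609.6 275.5  50.1]
clay [512.  269.3  50. ]
black [406.  294.3  46.2]
rollL [537.6 -73.  104.7]
rollR [ 551.2 -142.8   98.2]
tray [572.3 270.2   2.8]
headL [721.5 -33.8 124.4]
headR [ 781.8 -117.8   -3.4]
bench [460.7  77.1  -2.6]
top 349 [612.6 276.9  47.7] [588.9 252.3  43. ] [638.8 303.   53. ] ((613.6454467773438, 277.76287841796875), 25.541881561279297)
side 515 [610.7 283.8  47.8] [587.5 255.1  43.1] [636.2 307.2  52.1] ((612.52587890625, 281.1578369140625), 26.143980026245117)
plane [ 0.0766014   0.25147927 73.86119037] 14.729048471699018 1.4210901239569569 0.1707482993197279 downhill dir deg -106.94090606464223
152 [(320, 14), (321, 14), (322, 15), (323, 18), (325, 14), (327, 17), (328, 17), (329, 16), (330, 16), (331, 17), (332, 18)] [730. -78. 124.]
160 [(298, 22), (299, 24), (326, 14), (327, 15), (328, 14), (330, 15), (333, 15), (334, 23)] [704. -33. 142.]
168 [(300, 20), (301, 23), (333, 13), (334, 15), (338, 13)] [689. -38. 137.]
176 [(301, 17), (302, 18)] [673. -40. 132.]
184 [(302, 14), (303, 16), (338, 20), (340, 28)] [657. -43. 128.]
192 [(304, 16), (339, 17),
[... 226 characters left out ...]
]
232 [(342, 15), (343, 15), (344, 15), (345, 15), (346, 15), (347, 17), (348, 19), (349, 15)] [ 562. -130.   99.]
240 [(317, 13), (318, 16), (343, 19), (344, 19), (347, 14), (350, 14)] [541. -77. 109.]
248 [] 
256 [] 
264 [(352, 13), (353, 13), (354, 15), (355, 19), (356, 23)] [ 495. -153.   87.]
272 [(353, 20), (354, 19), (355, 21), (356, 19), (357, 20), (358, 22)] [ 478. -155.   91.]
280 [(326, 29), (327, 28), (330, 30), (331, 29)] [458. -98. 114.]
288 [(316, 22), (317, 21), (318, 18), (319, 21), (320, 19), (321, 21), (322, 23), (323, 22), (324, 26), (325, 23), (357, 18), (358, 14), (359, 15), (360, 18)] [441. -78. 110.]
296 [(359, 15), (360, 17), (361, 16), (362, 16)] [ 428. -169.   79.]
```

View pics/crop.png

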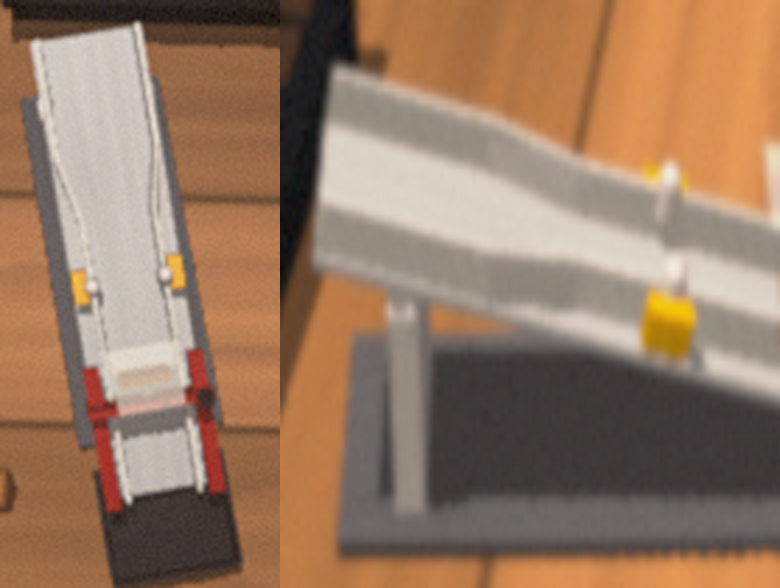

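The crop shows these points (pixels converted back to the original frames):
- **Top view:** wall-end tops at about (298.7,154.6) and (334.6,149), roller tops at (317.9,242.9) and (344.3,237.9), and lower wall ends at about (329.5,318) and (357,315).
- **Side view:** head wall tops at (239.5,223.6) and (243.3,200.5), and roller tops at (329,232.3) and (327.5,216.7).

I'll fit the chute pose to these.

```bash
cat >> h.py <<'E'
def proj(f,P):
    F=f["depth"].shape[0]/2/np.tan(np.radians(f["fovy"])/2)
    q=(np.atleast_2d(P)-f["position"])@R.from_quat(f["attitude"]).as_matrix()
    return q[:,:2]/q[:,2:]*F+[f["cx"],f["cy"]]
def chan(x,y,yaw,pitch=14): return R.from_euler("ZY",[yaw,np.radians(pitch)]),np.array([x,y,85.])
E
python3 - <<'E'
from h import *
from scipy.optimize import least_squares
T=pickle.load(open("top0.pkl","rb"));S=pickle.load(open("side0.pkl","rb"))
# channel x toward robot (-X world) => channel y (left of x) = world -Y
obs=[(T,(-160,-38,22),(298.7,154.6)),(T,(-160,38,22),(334.6,149)),(T,'l',(317.9,242.9)),(T,'r',(344.3,237.9)),(T,(200,-28,22),(329.5,318)),(T,(200,28,22),(357,315)),
(S,(-160,-40,22),(239.5,223.6)),(S,(-160,38,22),(243.3,200.5)),(S,'l',(329,232.3)),(S,'r',(327.5,216.7))]
def res(p):
    r,t=chan(*p[:3]);o=[]
    for f,q,uv in obs:
        q={'l':(30,-p[3],p[4]),'r':(30,p[3],p[4])}.get(q,q) if isinstance(q,str) else q
        o.append(proj(f,r.apply(q)+t)[0]-uv)
    return np.ravel(o)
best=min((least_squares(res,[570,-90,a,27,32],loss="soft_l1",x_scale=[10,10,.1,5,5]) for a in(np.pi,-2.9,2.9)),key=lambda s:s.cost)
print(best.x,best.cost);print(res(best.x).reshape(-1,2).round(1))
p=best.x;r,t=chan(*p[:3]);print("head",r.apply([-95,0,0])+t)
# depth check of floor
W=cloud(T)
for x in(-140,-120,-95,-70,-40,-10,15,50):
    q=r.apply([x,0,0])+t;u=proj(T,q)[0];iu=u.round().astype(int);print(x,q.round(1),u.round(1),np.median(W[iu[1]-2:iu[1]+3,iu[0]-4:iu[0]+5].reshape(-1,3),0).round(1))
E
```

```text
[577.40031956 -99.61483848   3.33722535  28.43043987  28.89849237] 5.615797818671851
[[-0.6 -1. ]
 [-0.6 -1.2]
 [-0.2 -0.4]
 [-0.   0.1]
 [ 1.3  1.8]
 [-0.6  0.3]
 [ 0.6 -2.7]
 [-0.1 -0.7]
 [-0.2 -0.1]
 [ 0.3  0.1]]
head [667.82010508 -81.69659643 107.98258008]
-140 [710.7 -73.2 118.9] [317.4 161.2] [711.1 -72.4 117.9]
-120 [691.6 -77.  114. ] [318.9 170.5] [692.8 -77.2 112.8]
-95 [667.8 -81.7 108. ] [320.8 182. ] [668.3 -82.1 105.6]
-70 [644.  -86.4 101.9] [322.7 193.5] [643.7 -87.1  99.8]
-40 [615.5 -92.1  94.7] [324.9 207.3] [616.5 -92.2  92.5]
-10 [586.9 -97.7  87.4] [327.2 221. ] [587.1 -97.3  86. ]
15 [ 563.1 -102.4   81.4] [329.1 232.3] [ 564.2 -102.3   80.1]
50 [ 529.8 -109.    72.9] [331.7 248.1] [ 530.4 -109.7   71.6]
```

Fit is good: floor depths agree within 2 mm, and the yaw is 191.2°. The carrier is at about (613, 279.5). Now the first move's numbers, plus an estimate of the stop from the guard edge.

```bash
cat >> h.py <<'E'
C=chan(577.4,-99.6,3.337)
def inch(p): return C[0].inv().apply(np.asarray(p)-C[1])
def go(pos,Rt,s=None):
    "shift in present tool axes (m); then turn (deg) in the tool axes"
    from station import bot
    s=s or bot.observe();Rn=R.from_quat(s["orientation"]);d=np.asarray(pos)-s["tool_pos"]
    print("t",s["t"],"shift now",(Rn.inv().apply(d)/1000).round(4),"| turn",np.degrees((Rn.inv()*Rt).as_rotvec()).round(2),"| shift if turned first",(Rt.inv().apply(d)/1000).round(4))
    print("chan",inch(s["tool_pos"]).round(1),"F chan",C[0].inv().apply(s["contact_force"]).round(2),"open",s["grip_width"],s["finger_force"])
def down(a):  # tool x at heading a (deg), z down
    return R.from_euler("z",a,degrees=True)*R.from_euler("x",180,degrees=True)
Rpick=down(101.2)
zc=C[0].as_matrix()
Rplace=R.from_matrix(np.c_[zc[:,1]*-1,-zc[:,0],-zc[:,2]])  # tool x=-chan y, y=-chan x, z=-chan z
Rpush=R.from_matrix(np.c_[zc[:,0],-zc[:,1],-zc[:,2]])
Rpush2=R.from_matrix(np.c_[-zc[:,0],zc[:,1],-zc[:,2]])
def ch(x,y,z): return C[0].apply([x,y,z])+C[1]
E
python3 - <<'E'
from h import *
print(np.linalg.det(Rplace.as_matrix()),np.degrees((Rpick.inv()*Rplace).as_rotvec()))
go([613,279.5,300],Rpick)
T=pickle.load(open("top0.pkl","rb"))
for x in range(40,130,10): print(x,(proj(T,ch(x,0,55))[0]-[285,140])*2.8,(proj(T,ch(x,0,47))[0]-[285,140])*2.8)
W=cloud(T)
for p in((130,205),(161,253),(146,301)):pass
E
```

```text
1.0000000000000002 [-1.40000000e+01 -4.86708692e-04  3.96392420e-03]
t 0.1 shift now [ 0.6712 -0.7334 -0.1071] | turn [-5.000e-02 -4.000e-02 -8.167e+01] | shift if turned first [ 0.8228  0.5579 -0.1078]
chan [410.  457.9 212.7] F chan [ 0.07 -0.16  0.44] open 1.0002489172125415 0.0
40 [133.10786011 297.35951772] [132.41857172 296.25984713]
50 [135.30628601 310.73598689] [134.59870557 309.52241   ]
60 [137.50097836 324.08973912] [136.77516872 322.76264258]
70 [139.69194669 337.42083222] [138.94797042 335.9806012 ]
80 [141.87920045 350.72932382] [141.1171199  349.17634202]
90 [144.06274909 364.01527135] [143.28262636 362.34992101]
100 [146.24260202 377.27873205] [145.44449897 375.50139396]
110 [148.4187686  390.51976294] [147.60274688 388.63081647]
120 [150.59125818 403.7384209 ] [149.75737918 401.73824394]
```

Emit:
send_rows --increments '[[0.15, [0, 0, -0.012], [0, 0, -8.2]], [0.15, [0, 0, -0.012], [0, 0, -8.2]], [0.15, [0, 0, -0.012], [0, 0, -8.2]], [0.15, [0, 0, -0.012], [0, 0, -8.2]], [0.15, [0, 0, -0.012], [0, 0, -8.2]], [0.15, [0, 0, -0.012], [0, 0, -8.2]], [0.15, [0, 0, -0.012], [0, 0, -8.2]], [0.15, [0, 0, -0.012], [0, 0, -8.2]], [0.15, [0, 0, -0.012], [0, 0, -8.2]], [0.15, [0, 0, 0], [0, 0, -7.9]]]'

```text
t: 1.1
tool_pos: [225.7, -636.4, 302.4]
orientation: [0.632, 0.775, -0.0, 0.001]
contact_force: [0.4, -0.1, -0.1]
grip_width: 0.846
finger_force: 0.0
```

Emit:
send_rows --increments '[[0.15, [0.033, 0.0223, 0], [0, 0, 0]], [0.15, [0.033, 0.0223, 0], [0, 0, 0]], [0.15, [0.033, 0.0223, 0], [0, 0, 0]], [0.15, [0.033, 0.0223, 0], [0, 0, 0]], [0.15, [0.033, 0.0223, 0], [0, 0, 0]], [0.15, [0.033, 0.0223, 0], [0, 0, 0]], [0.15, [0.033, 0.0223, 0], [0, 0, 0]], [0.15, [0.033, 0.0223, 0], [0, 0, 0]], [0.15, [0.033, 0.0223, 0], [0, 0, 0]], [0.15, [0.033, 0.0223, 0], [0, 0, 0]]]'

```text
t: 2.1
tool_pos: [380.3, -267.5, 300.7]
orientation: [0.635, 0.773, 0.0, -0.0]
contact_force: [0.2, -0.2, -0.7]
grip_width: 0.849
finger_force: 0.0
```

Emit:
send_rows --increments '[[0.15, [0.033, 0.0223, 0], [0, 0, 0]], [0.15, [0.033, 0.0223, 0], [0, 0, 0]], [0.15, [0.033, 0.0223, 0], [0, 0, 0]], [0.15, [0.033, 0.0223, 0], [0, 0, 0]], [0.15, [0.033, 0.0223, 0], [0, 0, 0]], [0.15, [0.033, 0.0223, 0], [0, 0, 0]], [0.15, [0.033, 0.0223, 0], [0, 0, 0]], [0.15, [0.033, 0.0223, 0], [0, 0, 0]], [0.15, [0.033, 0.0223, 0], [0, 0, 0]], [0.15, [0.033, 0.0223, 0], [0, 0, 0]]]'

```text
t: 3.1
tool_pos: [534.8, 99.8, 300.7]
orientation: [0.634, 0.773, -0.0, -0.0]
contact_force: [0.8, -1.1, 0.4]
grip_width: 0.854
finger_force: 0.0
```

Emit:
send_rows --increments '[[0.15, [0.033, 0.0223, 0], [0, 0, 0]], [0.15, [0.033, 0.0223, 0], [0, 0, 0]], [0.15, [0.033, 0.0223, 0], [0, 0, 0]], [0.15, [0.033, 0.0223, 0.02], [0, 0, 0]], [0.15, [0.03, 0.021, 0.03], [0, 0, 0]], [0.15, [0, 0, 0.03], [0, 0, 0]], [0.15, [0, 0, 0.02], [0, 0, 0]], [0.15, [0, 0, 0], [0, 0, 0]]]'

```text
t: 3.9
tool_pos: [610.0, 278.2, 197.0]
orientation: [0.634, 0.773, -0.002, -0.001]
contact_force: [-1.3, 0.1, -0.6]
grip_width: 0.854
finger_force: 0.0
```

```bash
python3 - <<'E'
from h import *
from station import bot
f=bot.grab_frame("wrist");cv2.imwrite("pics/w1.png",f["image"]);pickle.dump(f,open("w1.pkl","wb"))
print(bot.observe()["tool_pos"],bot.observe()["joint_positions"])
W=cloud(f);P=W.reshape(-1,3);m=(P[:,2]>43)&(P[:,2]<54)&(np.hypot(P[:,0]-613,P[:,1]-279)<45)
Q=P[m];print(m.sum(),cv2.minEnclosingCircle(Q[:,:2].astype(np.float32)),np.percentile(Q,[1,50,99],0) if len(Q) else 0)
go([613,279.5,22],Rpick)
E
```

```text
[610.62219135 278.20826681 199.63077148] [ 3.89506472e-01  1.07529167e-01  1.43985784e+00 -9.78178490e-06
  1.59677238e+00  1.93437620e-01]
1655 ((611.9605102539062, 279.795654296875), 24.79831886291504) [[588.74690053 257.19246138  46.45539829]
 [610.32056103 282.01101001  50.47507442]
 [634.98819637 303.56020075  52.36113469]]
t 3.95 shift now [0.0009 0.003  0.1776] | turn [-0.14  0.03  0.03] | shift if turned first [0.0008 0.0026 0.1776]
chan [-130.5 -364.2   85.6] F chan [-0.23 -0.14  0.38] open 0.8507002917062446 0.0
```

View pics/w1.png

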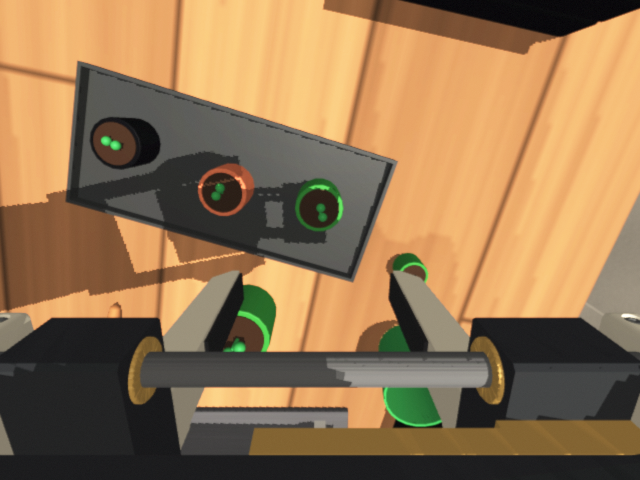

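The wrist view confirms green at (319,205), terracotta at (224,190), with clear space for the fingers. The carrier centre is about (612,280). Descending.

Emit:
send_rows --increments '[[0.15, [0.0015, 0.0017, 0.03], [0, 0, 0]], [0.15, [0, 0, 0.03], [0, 0, 0]], [0.15, [0, 0, 0.03], [0, 0, 0]], [0.15, [0, 0, 0.03], [0, 0, 0]], [0.15, [0, 0, 0.03], [0, 0, 0]], [0.15, [0, 0, 0.017], [0, 0, 0]], [0.15, [0, 0, 0.01], [0, 0, 0]], [0.15, [0, 0, 0], [0, 0, 0]], [0.15, [0, 0, 0], [0, 0, 0]]]'

```text
t: 4.85
tool_pos: [613.2, 280.4, 25.5]
orientation: [0.635, 0.773, 0.001, 0.0]
contact_force: [0.6, 0.4, 1.1]
grip_width: 0.85
finger_force: 0.0
```

Emit:
send_rows --increments '[[0.4, [0, 0, 0], [0, 0, 0]], [0.6, [0, 0, 0], [0, 0, 0]], [0.6, [0, 0, 0], [0, 0, 0]], [0.6, [0, 0, 0], [0, 0, 0]], [0.6, [0, 0, 0], [0, 0, 0]], [0.6, [0, 0, 0], [0, 0, 0]], [0.6, [0, 0, 0], [0, 0, 0]]]'

```text
t: 5.55
tool_pos: [612.5, 280.2, 23.8]
orientation: [0.635, 0.773, -0.0, -0.0]
contact_force: [0.6, -0.3, -0.4]
grip_width: 0.4
finger_force: 0.0
```

Opening of 0.4 with no force is not a 50 mm grip. Checking what happened.

```bash
python3 - <<'E'
from h import *
from station import bot
f=bot.grab_frame("wrist");g=bot.grab_frame("side")
cv2.imwrite("pics/w2.png",np.hstack([cv2.resize(f["image"],(400,300)),cv2.resize(g["image"][260:460,180:447],(400,300))]))
print(bot.observe())
E
```

```text
{'t': 5.65, 'joint_positions': array([ 3.91080242e-01,  2.04915962e-01,  1.62164064e+00, -9.24093851e-06,
        1.31502620e+00,  1.95205657e-01]), 'qd': array([-2.98421859e-04, -9.39981261e-04,  1.25069004e-03,  1.56262088e-04,
        6.53362534e-04, -2.50944372e-05]), 'joint_efforts': array([ 1.03191596e-03, -7.53891563e+01, -5.81057346e+01,  7.73731107e-02,
        1.09707522e-03, -2.06273637e-05]), 'tool_pos': array([612.53720432, 280.13963251,  23.84890939]), 'orientation': array([6.34575935e-01, 7.72860519e-01, 2.22919405e-06, 6.26790831e-06]), 'contact_force': array([-0.26341875,  0.50260938, -0.17139148]), 'ft_torque': array([ 0.00280242, -0.08338932,  0.0171336 ]), 'finger_force': 0.0, 'grip_width': 0.4019495844390337}
```

View pics/w2.png

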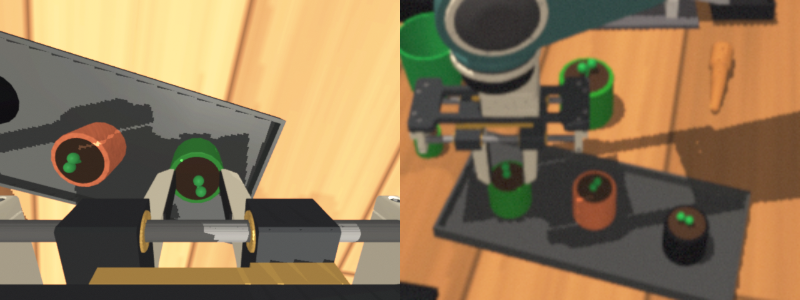

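The carrier sits between the fingers and isn't clamped yet, so opening is apparently not linear in closure. Closing further.

Emit:
send_rows --increments '[[0.8, [0, 0, 0], [0, 0, 0]], [1, [0, 0, 0], [0, 0, 0]], [1, [0, 0, 0], [0, 0, 0]], [1, [0, 0, 0], [0, 0, 0]], [1, [0, 0, 0], [0, 0, 0]], [1, [0, 0, 0], [0, 0, 0]]]'

```text
t: 6.25
tool_pos: [612.5, 280.2, 23.8]
orientation: [0.635, 0.773, -0.0, -0.0]
contact_force: [-0.6, -0.2, 0.1]
grip_width: 0.007
finger_force: 0.0
```

```bash
python3 - <<'E'
from h import *
from station import bot
f=bot.grab_frame("wrist");g=bot.grab_frame("side")
cv2.imwrite("pics/w3.png",np.hstack([cv2.resize(f["image"],(400,300)),cv2.resize(g["image"][330:430,200:333],(400,300))]))
for n,c in(("wrist",f),("side",g),("top",bot.grab_frame("top"))):
    P=cloud(c).reshape(-1,3);i=c["image"].reshape(-1,3).astype(int)
    m=(P[:,2]>35)&(P[:,2]<56)&(np.hypot(P[:,0]-612,P[:,1]-280)<45)&(i[:,1]>i[:,2]*1.4)&(i[:,1]>i[:,0]*1.4);Q=P[m]
    print(n,m.sum(),np.percentile(Q,[2,50,98],0).round(0) if len(Q) else 0)
    # pads: grey things near
    print(c["position"],c["attitude"],proj(c,[612.5,280.2,24]),proj(c,[612.5,280.2,35]))
E
```

```text
wrist 1936 [[588. 267.  36.]
 [607. 297.  49.]
 [635. 305.  51.]]
[596.65196064 361.66606772 216.64388483] [0.98389739 0.09722221 0.01477088 0.14925009] [[315.10160737 266.20112338]] [[315.06699193 273.68320201]]
side 279 [[587. 265.  35.]
 [603. 298.  46.]
 [635. 306.  50.]]
[408.7882695  856.98791651 825.83582109] [-0.08137835  0.89532415 -0.43667492  0.03297325] [[252.80478137 386.44510367]] [[252.43998476 382.50599176]]
top 94 [[589. 254.  36.]
 [608. 261.  46.]
 [636. 274.  51.]]
[ 398.11166247  -91.84809685 1039.97362232] [ 0.71379451 -0.69526123  0.05981485 -0.05942554] [[164.05879899 211.18938881]] [[162.38984683 210.15380786]]
```

View pics/w3.png

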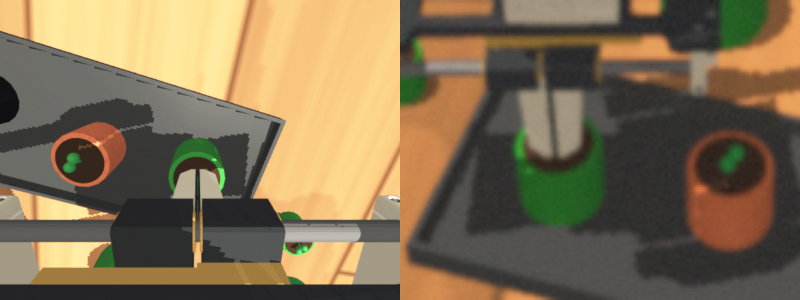

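```bash
python3 - <<'E'
from h import *
from station import bot
g=bot.grab_frame("side");W=cloud(g);i=g["image"]
for v in range(352,400,3): print(v,W[v,251].round(0),i[v,251],W[v,247].round(0),W[v,255].round(0))
P=W.reshape(-1,3)
print(np.percentile(P[(abs(P[:,0]-560)<15)&(abs(P[:,1]-275)<15)],[10,50,90],0).round(1))
f=bot.grab_frame("wrist");Wf=cloud(f)
for v in range(255,300,4): print(v,Wf[v,315].round(0),f["image"][v,315])
E
```

```text
352 [598. 315. 158.] [50 46 48] [607. 309. 149.] [593. 312. 156.]
355 [599. 314. 151.] [46 43 45] [607. 310. 143.] [593. 312. 149.]
358 [599. 314. 143.] [49 47 47] [615. 289. 110.] [593. 314. 144.]
361 [608. 289. 104.] [113 133 144] [615. 289. 102.] [602. 288. 104.]
364 [609. 288.  95.] [107 124 133] [615. 292.  98.] [603. 287.  95.]
367 [610. 288.  87.] [ 95 109 119] [616. 291.  89.] [603. 287.  88.]
370 [610. 288.  79.] [ 84  97 103] [616. 290.  80.] [603. 288.  80.]
373 [611. 288.  71.] [78 91 96] [616. 292.  75.] [603. 289.  74.]
376 [612. 285.  59.] [75 87 90] [617. 292.  67.] [604. 287.  63.]
379 [612. 288.  55.] [73 84 89] [618. 292.  58.] [604. 289.  57.]
382 [612. 288.  47.] [51 60 71] [618. 292.  50.] [604. 290.  51.]
385 [610. 295.  48.] [32 39 50] [617. 296.  48.] [603. 295.  49.]
388 [608. 302.  49.] [37 86 41] [615. 304.  50.] [602. 299.  47.]
391 [608. 304.  44.] [35 97 35] [615. 304.  42.] [602. 302.  43.]
394 [608. 304.  36.] [ 38 100  37] [615. 305.  35.] [602. 303.  36.]
397 [609. 305.  28.] [35 98 34] [616. 304.  24.] [602. 304.  29.]
[[547.8 263.4   1.1]
 [564.2 276.7   4. ]
 [573.2 287.8 220.3]]
255 [609. 297.  50.] [31 38 55]
259 [609. 296.  52.] [32 40 56]
263 [610. 293.  51.] [30 38 55]
267 [610. 291.  51.] [29 39 55]
271 [611. 289.  51.] [30 40 56]
275 [611. 288.  53.] [29 33 40]
279 [611. 288.  59.] [30 34 39]
283 [611. 288.  63.] [42 67 37]
287 [611. 288.  67.] [46 74 40]
291 [611. 287.  70.] [46 74 40]
295 [611. 287.  74.] [43 71 38]
299 [612. 285.  74.] [42 68 37]
```

The fingers seem to sit on or above the carrier top although the TCP reads 24 mm. I'll raise them and measure the real fingertip height with the side camera.

Emit:
send_rows --increments '[[1, [0, 0, -0.03], [0, 0, 0]], [1, [0, 0, -0.03], [0, 0, 0]], [1, [0, 0, -0.03], [0, 0, 0]], [1, [0, 0, 0], [0, 0, 0]], [1, [0, 0, 0], [0, 0, 0]]]'

```text
t: 7.0
tool_pos: [612.7, 280.2, 114.3]
orientation: [0.635, 0.773, 0.0, 0.0]
contact_force: [0.2, -0.2, -0.4]
grip_width: 0.006
finger_force: 0.0
```

```bash
python3 - <<'E'
from h import *
from station import bot
s=bot.observe();t=s["tool_pos"];print(t,s["contact_force"])
g=bot.grab_frame("side");W=cloud(g);P=W.reshape(-1,3)
m=(np.hypot(P[:,0]-t[0],P[:,1]-t[1])<30)&(P[:,2]>62);Q=P[m];z=np.sort(Q[:,2]);print(m.sum(),z[:10],np.percentile(z,[2,5,10]))
for off in(8,-20,-30,-40):print(off,proj(g,t-[0,0,off]))
cv2.imwrite("pics/w4.png",cv2.resize(g["image"][290:430,180:340],(800,600)[:2] if 0 else (686,600)))
f=bot.grab_frame("top");Wt=cloud(f).reshape(-1,3);i=f["image"].reshape(-1,3).astype(int)
E
```

```text
[612.70996546 280.21197355 114.29553405] [ 0.24491549 -0.15209699 -0.41717571]
2167 [ 62.06790559  62.09145657  62.26588374  62.6497654   63.19687203
  63.53500072  63.74107603  64.10050809 137.25402264 137.39012197] [146.2648532  154.45797412 166.89947935]
8 [[249.82041905 355.55132581]]
-20 [[248.77157291 344.25129437]]
-30 [[248.38717607 340.10988964]]
-40 [[247.99744468 335.91101175]]
```

View pics/w4.png

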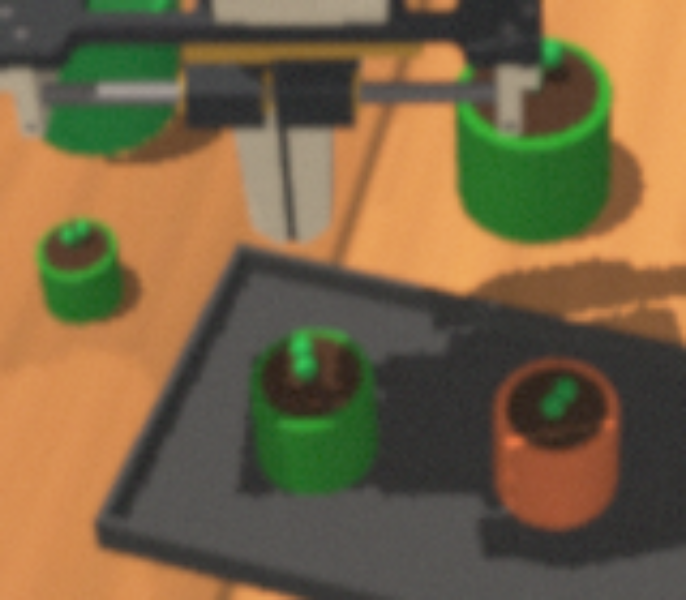

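The carrier is untouched and upright at about (315,410). The closed fingertips end at crop (290,240), about z≈138 while the TCP reads 114. So the real tips are about 24 mm behind the reported TCP rather than 8 mm ahead. I'll work from the measured offset, opening and descending in two stages with a force check.

Emit:
send_rows --increments '[[0.15, [0, 0, 0], [0, 0, 0]], [0.15, [0, 0, 0], [0, 0, 0]], [0.15, [0, 0, 0], [0, 0, 0]], [0.15, [0, 0, 0], [0, 0, 0]], [0.15, [0, 0, 0.02], [0, 0, 0]], [0.15, [0, 0, 0.03], [0, 0, 0]], [0.15, [0, 0, 0.03], [0, 0, 0]], [0.15, [0, 0, 0.02], [0, 0, 0]], [0.15, [0, 0, 0.014], [0, 0, 0]], [0.15, [0, 0, 0], [0, 0, 0]]]'

```text
t: 8.1
tool_pos: [611.7, 279.8, -2.1]
orientation: [0.635, 0.773, -0.001, -0.001]
contact_force: [0.4, 1.0, -0.6]
grip_width: 0.811
finger_force: 0.0
```

Emit:
send_rows --increments '[[0.15, [0, 0, 0.004], [0, 0, 0]], [0.15, [0, 0, 0.004], [0, 0, 0]], [0.15, [0, 0, 0.003], [0, 0, 0]], [0.15, [0, 0, 0], [0, 0, 0]]]'

```text
t: 8.5
tool_pos: [612.5, 280.1, -11.2]
orientation: [0.635, 0.773, 0.0, -0.0]
contact_force: [-0.3, -0.1, -0.1]
grip_width: 0.851
finger_force: 0.0
```

```bash
python3 - <<'E'
from h import *
from station import bot
s=bot.observe();t=s["tool_pos"];print(t,s["contact_force"])
g=bot.grab_frame("side")
cv2.imwrite("pics/w5.png",cv2.resize(g["image"][290:430,180:340],(686,600)))
E
```

```text
[612.49799494 280.14972062 -11.17200023] [-0.31912655 -0.09294369 -0.12846318]
```

View pics/w5.png

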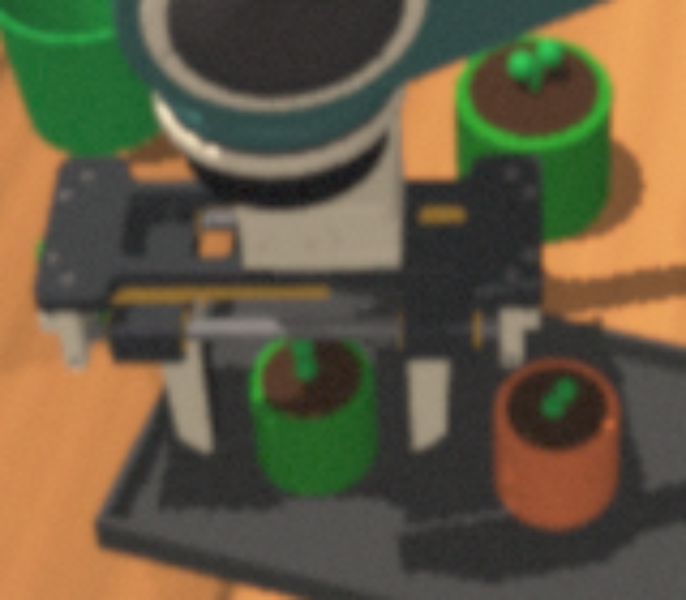

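The fingers at (195,400) and (430,400) now straddle the carrier, below its rim. Gripping.

Emit:
send_rows --increments '[[0.4, [0, 0, 0], [0, 0, 0]], [0.6, [0, 0, 0], [0, 0, 0]], [0.8, [0, 0, 0], [0, 0, 0]], [0.8, [0, 0, 0], [0, 0, 0]], [0.8, [0, 0, 0], [0, 0, 0]], [0.8, [0, 0, 0], [0, 0, 0]]]'

```text
t: 9.15
tool_pos: [612.5, 280.2, -11.1]
orientation: [0.635, 0.773, -0.0, -0.0]
contact_force: [-0.6, -0.7, 2.2]
grip_width: 0.537
finger_force: 30.0
```

Emit:
send_rows --increments '[[0.8, [0, 0, -0.01], [0, 0, 0]], [0.8, [0, 0, -0.03], [0, 0, 0]], [0.8, [0, 0, -0.03], [0, 0, 0]], [0.8, [0, 0, -0.03], [0, 0, 0]], [0.8, [0, 0, -0.03], [0, 0, 0]], [0.8, [0, 0, -0.03], [0, 0, 0]], [0.8, [0, 0, -0.03], [0, 0, 0]], [0.8, [0, 0, -0.02], [0, 0, 0]]]'

```text
t: 9.95
tool_pos: [612.7, 280.2, 202.0]
orientation: [0.635, 0.773, 0.001, 0.001]
contact_force: [0.2, 0.6, -1.5]
grip_width: 0.537
finger_force: 30.0
```

Emit:
send_rows --increments '[[0.8, [-0.02, -0.001, 0], [0, 0, 0]], [0.8, [-0.04, -0.0018, 0], [0, 0, 0]], [0.8, [-0.04, -0.0018, 0], [0, 0, 0]], [0.8, [-0.04, -0.0018, 0], [0, 0, 0]], [0.8, [-0.04, -0.0018, 0], [0, 0, 0]], [0.8, [-0.04, -0.0018, 0], [0, 0, 0]], [0.8, [-0.04, -0.0018, 0], [0, 0, 0]], [0.8, [-0.04, -0.0018, 0], [0, 0, 0]], [0.8, [-0.04, -0.0018, 0], [0, 0, 0]], [0.8, [-0.026, -0.001, 0], [0, 0, 0]]]'

```text
t: 10.95
tool_pos: [667.0, -85.4, 198.0]
orientation: [0.635, 0.772, -0.001, -0.0]
contact_force: [0.8, -0.3, -2.7]
grip_width: 0.535
finger_force: 30.0
```

Emit:
send_rows --increments '[[0.8, [0, 0, 0], [-3.5, 0, 0]], [0.8, [0, 0, 0], [-3.5, 0, 0]], [0.8, [0, 0, 0], [-3.5, 0, 0]], [0.8, [0, 0, 0], [-3.5, 0, 0]], [0.8, [0, 0, 0], [0, 0, 0]], [0.8, [0, 0, 0], [0, 0, 0]], [0.8, [0, 0, 0], [0, 0, 0]]]'

```text
t: 11.65
tool_pos: [667.7, -82.2, 198.7]
orientation: [0.63, 0.767, 0.094, 0.077]
contact_force: [0.2, 0.5, -3.0]
grip_width: 0.534
finger_force: 30.0
```

```bash
python3 - <<'E'
from h import *
from station import bot
s=bot.observe();t=s["tool_pos"];print(t,s["contact_force"],s["grip_width"],s["finger_force"])
go(ch(-95,0,60),Rplace)
for n in("side","wrist","top"):
    g=bot.grab_frame(n);W=cloud(g);q=C[0].inv().apply(W.reshape(-1,3)-C[1]);i=g["image"].reshape(-1,3).astype(int)
    k=inch(t)
    m=(np.hypot(q[:,0]-k[0],q[:,1]-k[1])<60)&(q[:,2]>40)&(i[:,1]>i[:,2]*1.5)&(i[:,1]>i[:,0]*1.5)
    Q=q[m];print(n,m.sum(),np.percentile(Q,[1,5,50,95,99],0).round(1) if m.sum()>20 else 0)
    if n=="side":
        u=proj(g,ch(*Q.mean(0)))[0].astype(int);cv2.imwrite("pics/w6.png",cv2.resize(g["image"][max(u[1]-60,0):u[1]+75,max(u[0]-90,0):u[0]+90],(800,600)));print(u)
E
```

```text
[667.69643452 -82.24266626 198.65129263] [ 0.22536441  0.45206779 -3.01664086] 0.5337607962639274 29.99952256679535
t 11.65 shift now [ 0.0005 -0.0217  0.0281] | turn [-0.09 -0.01  0.03] | shift if turned first [ 0.0005 -0.0217  0.028 ]
chan [-116.7    0.5   88. ] F chan [ 0.43 -0.4  -3.  ] open 0.5337607962639274 29.99952256679535
side 474 [[-140.3  -27.1  106.3]
 [-138.6  -25.8  109. ]
 [-119.2  -20.2  131.4]
 [ -96.9   -2.5  154. ]
 [ -94.2    6.2  159.6]]
[270 175]
wrist 5355 [[-141.7  -24.2  108. ]
 [-139.3  -24.   112.9]
 [-118.5  -17.6  147.6]
 [ -95.9    8.4  162. ]
 [ -93.9   14.9  163.3]]
top 0 0
```

View pics/w6.png

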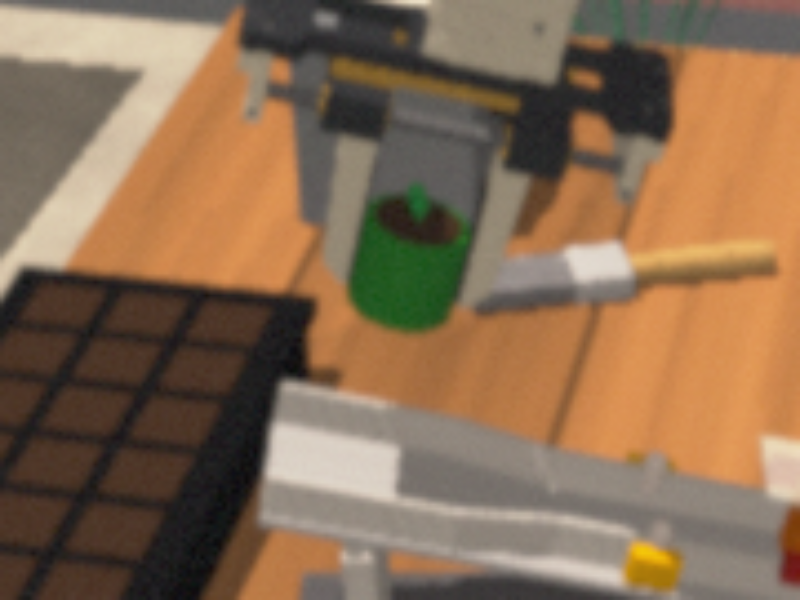

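The carrier is held square to the chute, seen above the head at (408,255). Its centre is at channel (-118, 0) and its underside is at about 104 mm, 15 mm behind the reported TCP. So the TCP offset lies along the tool axis. Lowering onto (-97, 0).

Emit:
send_rows --increments '[[0.8, [0.0005, -0.007, 0.01], [0, 0, 0]], [0.8, [0, -0.007, 0.02], [0, 0, 0]], [0.8, [0, -0.006, 0.02], [0, 0, 0]], [0.8, [0, 0, 0.02], [0, 0, 0]], [0.8, [0, 0, 0.01], [0, 0, 0]], [0.8, [0, 0, 0.01], [0, 0, 0]], [0.8, [0, 0, 0.005], [0, 0, 0]], [0.8, [0, 0, 0], [0, 0, 0]], [0.8, [0, 0, 0], [0, 0, 0]]]'

```text
t: 12.7
tool_pos: [671.3, -80.9, 102.5]
orientation: [0.63, 0.767, 0.094, 0.078]
contact_force: [1.1, -0.5, -3.4]
grip_width: 0.532
finger_force: 30.0
```

```bash
python3 -c "
from h import *
go(ch(-97,0,-14.5),Rplace)"
```

```text
t 12.7 shift now [-0.0002 -0.0002  0.0083] | turn [0.04 0.01 0.04] | shift if turned first [-0.0002 -0.0001  0.0083]
chan [-97.1  -0.2  -6.2] F chan [-0.1   0.75 -3.54] open 0.5321273727897958 29.999553859233856
```

Emit:
send_rows --increments '[[0.8, [0, 0, 0.002], [0, 0, 0]], [0.8, [0, 0, 0.002], [0, 0, 0]], [0.8, [0, 0, 0.001], [0, 0, 0]], [0.8, [0, 0, 0.001], [0, 0, 0]], [0.8, [0, 0, 0], [0, 0, 0]], [0.8, [0, 0, 0], [0, 0, 0]]]'

```text
t: 13.3
tool_pos: [672.5, -80.6, 96.1]
orientation: [0.63, 0.767, 0.094, 0.077]
contact_force: [-0.8, 0.4, -3.4]
grip_width: 0.531
finger_force: 30.0
```

Emit:
send_rows --increments '[[0.8, [0, 0, 0.001], [0, 0, 0]], [0.8, [0, 0, 0], [0, 0, 0]], [0.8, [0, 0, 0], [0, 0, 0]]]'

```text
t: 13.6
tool_pos: [672.7, -80.5, 95.0]
orientation: [0.63, 0.767, 0.094, 0.077]
contact_force: [-0.9, -0.5, -2.0]
grip_width: 0.532
finger_force: 30.0
```

Emit:
send_rows --increments '[[0.8, [0, 0, 0.0005], [0, 0, 0]], [0.8, [0, 0, 0], [0, 0, 0]], [0.8, [0, 0, 0], [0, 0, 0]]]'

```text
t: 13.9
tool_pos: [672.8, -80.5, 94.5]
orientation: [0.63, 0.767, 0.094, 0.077]
contact_force: [-0.7, 0.6, -2.4]
grip_width: 0.536
finger_force: 30.0
```

Emit:
send_rows --increments '[[0.8, [0, 0, 0.0005], [0, 0, 0]], [0.8, [0, 0, 0], [0, 0, 0]], [0.8, [0, 0, 0], [0, 0, 0]]]'

```text
t: 14.2
tool_pos: [673.0, -80.5, 94.0]
orientation: [0.63, 0.767, 0.094, 0.077]
contact_force: [1.1, 0.0, -2.4]
grip_width: 0.532
finger_force: 30.0
```

Emit:
send_rows --increments '[[0.8, [0, 0, 0.001], [0, 0, 0]], [0.8, [0, 0, 0], [0, 0, 0]], [0.8, [0, 0, 0], [0, 0, 0]]]'

```text
t: 14.5
tool_pos: [673.2, -80.5, 93.8]
orientation: [0.63, 0.767, 0.094, 0.077]
contact_force: [-5.9, -0.2, 5.1]
grip_width: 0.535
finger_force: 30.0
```

```bash
python3 - <<'E'
from h import *
from station import bot
go(ch(-97,0,-14.5),Rplace)
g=bot.grab_frame("side");W=cloud(g);q=C[0].inv().apply(W.reshape(-1,3)-C[1]);i=g["image"].reshape(-1,3).astype(int)
m=(np.hypot(q[:,0]+97,q[:,1])<32)&(q[:,2]>22)&(q[:,2]<75)&(i[:,1]>i[:,2]*1.5)&(i[:,1]>i[:,0]*1.5);Q=q[m]
print(m.sum(),np.percentile(Q,[1,5,50,95,99],0).round(1))
m=(abs(q[:,0]+130)<15)&(abs(q[:,1]-10)<20)&(abs(q[:,2])<15);print("floor",np.percentile(q[m][:,2],[20,50,80]))
E
```

```text
t 14.5 shift now [-0.0002  0.0001 -0.0006] | turn [0.01 0.   0.03] | shift if turned first [-0.0002  0.0001 -0.0006]
chan [-96.9  -0.2 -15.1] F chan [ 4.43 -0.98  6.36] open 0.5347086393346321 30.001136362552643
263 [[-120.4  -28.6   22.1]
 [-118.5  -26.2   23.2]
 [ -98.8  -20.1   37.6]
 [ -76.6   -0.7   54.8]
 [ -74.6    5.1   58.3]]
floor [-2.69948826 -1.42571788  0.60833747]
```

Touchdown is at −15 mm, as predicted. Relax slightly, release, retract.

Emit:
send_rows --increments '[[0.8, [0, 0, -0.0006], [0, 0, 0]], [0.3, [0, 0, 0], [0, 0, 0]], [0.25, [0, 0, 0], [0, 0, 0]], [0.25, [0, 0, 0], [0, 0, 0]], [0.25, [0, 0, 0], [0, 0, 0]], [0.25, [0, 0, 0], [0, 0, 0]], [0.25, [0, 0, 0], [0, 0, 0]]]'

```text
t: 15.25
tool_pos: [673.1, -80.4, 93.6]
orientation: [0.63, 0.767, 0.094, 0.077]
contact_force: [0.1, -0.4, -0.7]
grip_width: 0.754
finger_force: 0.0
```

Emit:
send_rows --increments '[[0.25, [0, 0, -0.01], [0, 0, 0]], [0.25, [0, 0, -0.02], [0, 0, 0]], [0.25, [0, 0, -0.02], [0, 0, 0]], [0.25, [0, 0, -0.02], [0, 0, 0]], [0.25, [0, 0, -0.02], [0, 0, 0]], [0.25, [0, 0, 0], [0, 0, 0]], [0.25, [0, 0, 0], [0, 0, 0]]]'

```text
t: 15.95
tool_pos: [651.8, -84.8, 181.3]
orientation: [0.63, 0.767, 0.094, 0.078]
contact_force: [1.1, -0.5, -0.3]
grip_width: 0.754
finger_force: 0.0
```

```bash
python3 - <<'E'
from h import *
from station import bot
go(ch(-145,0,80),Rpush);go(ch(-145,0,80),Rpush2);print(bot.observe()["joint_positions"])
for n in("side","wrist"):
  g=bot.grab_frame(n);W=cloud(g);q=C[0].inv().apply(W.reshape(-1,3)-C[1]);i=g["image"].reshape(-1,3).astype(int)
  m=(np.hypot(q[:,0]+97,q[:,1])<38)&(q[:,2]>26)&(q[:,2]<75)&(i[:,1]>i[:,2]*1.5)&(i[:,1]>i[:,0]*1.5);Q=q[m]
  print(m.sum(),np.percentile(Q,[1,5,50,95,99],0).round(1))
E
```

```text
t 15.95 shift now [-0.0001  0.0481 -0.0049] | turn [ 2.000e-02  4.000e-02 -8.997e+01] | shift if turned first [-0.0481 -0.0001 -0.0049]
chan [-96.9  -0.1  75.1] F chan [-0.88  0.68 -0.53] open 0.7543294841423867 0.0
t 15.95 shift now [-0.0001  0.0481 -0.0049] | turn [ 4.000e-02 -2.000e-02  9.003e+01] | shift if turned first [ 0.0481  0.0001 -0.0049]
chan [-96.9  -0.1  75.1] F chan [-0.88  0.68 -0.53] open 0.7543294841423867 0.0
[-0.21663543 -0.07926326  1.67398303  0.10018943  1.32267622 -0.42613789]
218 [[-120.3  -26.7   26.5]
 [-119.   -25.9   28.1]
 [-100.1  -19.7   40.1]
 [ -78.7   -0.2   55.1]
 [ -76.7    5.6   58.4]]
1745 [[-120.8  -24.6   27. ]
 [-118.9  -24.2   30.6]
 [ -98.7   -8.5   45.7]
 [ -75.9   20.6   59.9]
 [ -74.3   22.6   61.1]]
```

The carrier stands at channel x≈-98, y≈0, released. Now I'll close the hand, turn it a quarter and go behind the carrier.

Emit:
send_rows --increments '[[1, [0, 0.012, -0.003], [0, 0, 0]], [1, [0, 0.012, -0.002], [0, 0, 0]], [1, [0, 0.012, 0], [0, 0, 0]], [1, [0, 0.009, 0], [0, 0, 0]], [1, [0, 0, 0], [0, 0, 7.5]], [1, [0, 0, 0], [0, 0, 7.5]], [1, [0, 0, 0], [0, 0, 7.5]], [1, [0, 0, 0], [0, 0, 7.5]], [1, [0, 0, 0], [0, 0, 7.5]], [1, [0, 0, 0], [0, 0, 7.5]]]'

```text
t: 17.05
tool_pos: [693.9, -76.3, 196.5]
orientation: [0.877, 0.465, 0.117, 0.035]
contact_force: [-0.5, 0.7, -0.5]
grip_width: 0.002
finger_force: 0.0
```

Emit:
send_rows --increments '[[1, [0, 0, 0], [0, 0, 7.5]], [1, [0, 0, 0], [0, 0, 7.5]], [1, [0, 0, 0], [0, 0, 7.5]], [1, [0, 0, 0], [0, 0, 7.5]], [1, [0, 0, 0], [0, 0, 7.5]], [1, [0, 0, 0], [0, 0, 7.5]], [1, [0, 0, 0], [0, -1.5, 0]], [1, [0, 0, 0], [0, 0, 0]], [1, [0, 0, 0], [0, 0, 0]]]'

```text
t: 17.95
tool_pos: [693.8, -76.2, 196.5]
orientation: [0.989, 0.099, 0.108, -0.011]
contact_force: [-0.1, 0.3, 0.2]
grip_width: 0.003
finger_force: 0.0
```

```bash
python3 - <<'E'
from h import *
from station import bot
go(ch(-142,0,-18),Rpush2*R.from_euler("y",-1.5,degrees=True))
s=bot.observe();print(s["joint_positions"])
g=bot.grab_frame("side");W=cloud(g);q=C[0].inv().apply(W.reshape(-1,3)-C[1])
m=(np.hypot(q[:,0]+142,q[:,1])<28)&(q[:,2]>80)&(q[:,2]<175);Q=q[m]
k=Q[Q[:,2]<130];print(m.sum(),np.sort(Q[:,2])[:8].round(1),np.percentile(k,[2,50,98],0).round(1))
m=(abs(q[:,0]+98)<35)&(abs(q[:,1])<35)&(q[:,2]>44)&(q[:,2]<52);print("carrier",np.percentile(q[m],[2,50,98],0).round(1))
E
```

```text
t 17.95 shift now [0.0024 0.0004 0.0975] | turn [-0.02  0.02  0.22] | shift if turned first [0.0024 0.0003 0.0975]
chan [-142.1   -0.3   79.5] F chan [-0.   -0.34  0.16] open 0.0033786926209175136 0.0
[-0.18378971  0.0212035   1.54775794  0.08198826  1.37066253  1.17951225]
150 [103.6 104.9 105.  106.  106.3 107.1 107.6 107.7] [[-152.5  -18.9  105. ]
 [-144.   -15.   120.5]
 [-134.3   -2.9  129.4]]
carrier [[-116.7  -26.1   44. ]
 [ -94.3   -6.6   44.8]
 [ -76.2   16.7   47.5]]
```

Emit:
send_rows --increments '[[1, [0.0024, 0.0004, 0.01], [0, 0, 0.2]], [1, [0, 0, 0.02], [0, 0, 0]], [1, [0, 0, 0.02], [0, 0, 0]], [1, [0, 0, 0.02], [0, 0, 0]], [1, [0, 0, 0.015], [0, 0, 0]], [1, [0, 0, 0.007], [0, 0, 0]], [1, [0, 0, 0.0035], [0, 0, 0]], [1, [0, 0, 0], [0, 0, 0]], [1, [0, 0, 0], [0, 0, 0]]]'

```text
t: 18.9
tool_pos: [716.3, -72.4, 105.0]
orientation: [0.989, 0.096, 0.109, -0.011]
contact_force: [-0.7, -0.0, 0.2]
grip_width: 0.003
finger_force: 0.0
```

```bash
python3 - <<'E'
from h import *
go(ch(40-32.5,0,-18),Rpush2*R.from_euler("y",-1.5,degrees=True))
E
```

```text
t 18.9 shift now [-1.496e-01  1.000e-04  6.900e-03] | turn [ 0.01 -0.06 -0.16] | shift if turned first [-0.1495 -0.0003  0.0071]
chan [-142.2    0.3  -14.9] F chan [ 0.6  -0.12  0.35] open 0.00314043603078984 0.0
```

Emit:
send_rows --increments '[[1, [-0.005, 0, 0.0004], [0, 0, 0]], [1, [-0.003, 0, 0.0004], [0, 0, 0]], [1, [-0.003, 0, 0.0004], [0, 0, 0]], [1, [-0.003, 0, 0.0004], [0, 0, 0]], [1, [-0.003, 0, 0.0004], [0, 0, 0]], [1, [-0.004, 0, 0.0004], [0, 0, 0]], [1, [-0.004, 0, 0.0004], [0, 0, 0]], [1, [-0.005, 0, 0.0004], [0, 0, 0]], [1, [-0.005, 0, 0.0004], [0, 0, 0]], [1, [-0.005, 0, 0.0004], [0, 0, 0]]]'

```text
t: 19.9
tool_pos: [678.1, -79.7, 91.3]
orientation: [0.989, 0.095, 0.108, -0.011]
contact_force: [1.2, 0.9, 1.1]
grip_width: 0.006
finger_force: 0.5
```

```bash
cat > look.py <<'E'
from h import *
from station import bot
go(ch(40-32.5,0,-18),Rpush2*R.from_euler("y",-1.5,degrees=True))
k=inch(bot.observe()["tool_pos"])[0]+32.5
for n in("side","top"):
    g=bot.grab_frame(n);W=cloud(g);q=C[0].inv().apply(W.reshape(-1,3)-C[1]);i=g["image"].reshape(-1,3).astype(int)
    gr=(i[:,1]>i[:,2]*1.5)&(i[:,1]>i[:,0]*1.5)
    m=(abs(q[:,0]-k)<45)&(abs(q[:,1])<32)&(q[:,2]>24)&(q[:,2]<75)&gr;Q=q[m]
    print(n,"expect",k.round(1),m.sum(),np.percentile(Q,[1,50,99],0).round(1).tolist() if m.sum()>20 else 0)
    m&=(q[:,2]>42)&(q[:,2]<50)
    if m.sum()>5: print(" rim",m.sum(),np.percentile(q[m],[2,98],0).round(1).tolist())
E
python3 look.py
```

```text
t 19.9 shift now [-0.1086  0.0003  0.0021] | turn [-0.01  0.   -0.17] | shift if turned first [-0.1086 -0.      0.0021]
chan [-101.1    0.   -18.7] F chan [-1.6  -0.6   0.78] open 0.0063207609880536865 0.5434465315192938
side expect -68.6 166 [[-90.3, -29.2, 24.2], [-67.9, -21.9, 34.4], [-48.2, -6.3, 45.1]]
 rim 27 [[-79.3, -28.3, 42.1], [-48.5, -7.7, 45.6]]
top expect -68.6 30 [[-66.9, -21.3, 40.0], [-50.4, -7.0, 43.1], [-45.0, 16.9, 46.9]]
 rim 20 [[-66.0, -20.8, 42.1], [-45.1, 16.1, 46.8]]
```

Emit:
send_rows --increments '[[1, [-0.006, 0, 0.0001], [0, 0, 0]], [1, [-0.006, 0, 0.0001], [0, 0, 0]], [1, [-0.006, 0, 0.0002], [0, 0, 0]], [1, [-0.006, 0, 0.0001], [0, 0, 0]], [1, [-0.006, 0, 0.0002], [0, 0, 0]], [1, [-0.006, 0, 0.0001], [0, 0, 0]], [1, [-0.006, 0, 0.0002], [0, 0, 0]], [1, [-0.006, 0, 0.0001], [0, 0, 0]], [1, [-0.006, 0, 0.0002], [0, 0, 0]], [1, [-0.006, 0, 0.0001], [0, 0, 0]]]'

```text
t: 21.0
tool_pos: [620.9, -90.9, 77.0]
orientation: [0.989, 0.095, 0.108, -0.011]
contact_force: [0.5, -0.4, -0.8]
grip_width: 0.007
finger_force: 0.2
```

```bash
python3 look.py
```

```text
t 21.0 shift now [-0.0486  0.0003  0.0008] | turn [-0.01  0.   -0.17] | shift if turned first [-0.0486  0.0001  0.0008]
chan [-41.1  -0.1 -18.5] F chan [-0.25  0.48 -0.88] open 0.006910058143135657 0.24795300036203116
side expect -8.6 154 [[-30.6, -29.3, 24.5], [-10.4, -23.4, 34.5], [11.2, -8.9, 45.1]]
 rim 17 [[-20.5, -26.4, 42.2], [11.4, -8.5, 45.4]]
top expect -8.6 0 0
```

Emit:
send_rows --increments '[[1, [-0.002, 0, 0.0001], [0, 0, 0]], [1, [-0.002, 0, 0], [0, 0, 0]], [1, [-0.002, 0, 0.0001], [0, 0, 0]], [1, [-0.002, 0, 0], [0, 0, 0]], [1, [-0.002, 0, 0.0001], [0, 0, 0]], [1, [-0.002, 0, 0], [0, 0, 0]], [1, [-0.002, 0, 0.0001], [0, 0, 0]], [1, [-0.002, 0, 0], [0, 0, 0]], [1, [-0.002, 0, 0.0001], [0, 0, 0]], [1, [-0.002, 0, 0], [0, 0, 0]]]'

```text
t: 22.1
tool_pos: [602.1, -94.5, 72.2]
orientation: [0.989, 0.096, 0.108, -0.011]
contact_force: [1.0, 0.6, 0.9]
grip_width: 0.008
finger_force: 0.4
```

Emit:
send_rows --increments '[[1, [-0.002, 0, 0.0001], [0, 0, 0]], [1, [-0.002, 0, 0], [0, 0, 0]], [1, [-0.002, 0, 0.0001], [0, 0, 0]], [1, [-0.002, 0, 0], [0, 0, 0]], [1, [-0.002, 0, 0.0001], [0, 0, 0]]]'

```text
t: 22.6
tool_pos: [592.9, -96.3, 70.0]
orientation: [0.989, 0.096, 0.109, -0.011]
contact_force: [5.4, 1.7, 0.6]
grip_width: 0.006
finger_force: 2.5
```

```bash
python3 look.py
```

```text
t 22.6 shift now [-0.0192  0.0003  0.0001] | turn [ 0.   -0.04 -0.17] | shift if turned first [-0.0192  0.0002  0.0001]
chan [-11.7  -0.2 -18.4] F chan [-5.58 -0.62 -0.73] open 0.005791932105535665 2.4683686159551144
side expect 20.8 140 [[-1.1, -29.6, 24.3], [16.4, -23.6, 34.4], [39.6, -10.6, 45.6]]
 rim 22 [[9.8, -29.1, 42.3], [39.1, -17.4, 46.2]]
top expect 20.8 0 0
```

Rollers read about 5.6 N and the carrier stands flat. The narrow section suggests the true centre line lies about 2 mm to −y of my fit, so I'll trim the fingers that way while continuing.

Emit:
send_rows --increments '[[1, [-0.002, -0.0004, 0.0001], [0, 0, 0]], [1, [-0.002, -0.0004, 0], [0, 0, 0]], [1, [-0.002, -0.0004, 0.0001], [0, 0, 0]], [1, [-0.002, -0.0004, 0], [0, 0, 0]], [1, [-0.002, -0.0004, 0.0001], [0, 0, 0]], [1, [-0.002, 0, 0], [0, 0, 0]], [1, [-0.002, 0, 0.0001], [0, 0, 0]], [1, [-0.002, 0, 0], [0, 0, 0]]]'

```text
t: 23.5
tool_pos: [576.9, -97.4, 65.9]
orientation: [0.989, 0.096, 0.108, -0.011]
contact_force: [1.5, -0.6, 1.4]
grip_width: 0.006
finger_force: 1.2
```

```bash
python3 look.py
```

```text
t 23.5 shift now [-0.0028  0.0023 -0.0004] | turn [-0.01  0.01 -0.17] | shift if turned first [-0.0028  0.0023 -0.0004]
chan [  4.7  -2.3 -18.5] F chan [-1.67  0.9   1.03] open 0.0063826104749773885 1.2066229619085789
side expect 37.2 132 [[16.0, -29.7, 24.3], [35.4, -24.6, 34.7], [56.1, -11.5, 43.7]]
 rim 13 [[27.2, -29.5, 42.6], [48.3, -22.7, 45.1]]
top expect 37.2 0 0
```

Emit:
send_rows --increments '[[1, [-0.002, 0, 0.0001], [0, 0, 0]], [1, [-0.002, 0, 0], [0, 0, 0]], [1, [-0.002, 0, 0.0001], [0, 0, 0]], [1, [-0.002, 0, 0], [0, 0, 0]], [1, [-0.002, 0, 0.0001], [0, 0, 0]], [1, [-0.002, 0, 0], [0, 0, 0]], [1, [0, 0, 0], [0, 0, 0]]]'

```text
t: 24.3
tool_pos: [565.3, -99.6, 62.9]
orientation: [0.989, 0.095, 0.108, -0.011]
contact_force: [0.3, -0.3, -0.5]
grip_width: 0.008
finger_force: 0.0
```

```bash
python3 look.py; python3 - <<'E'
from h import *
from station import bot
f=bot.grab_frame("side");g=bot.grab_frame("wrist")
cv2.imwrite("pics/w10.png",np.hstack([cv2.resize(f["image"][180:280,290:430],(500,357)),cv2.resize(g["image"],(300,357))]))
c=[proj(f,ch(x,0,54))[0] for x in(60,70,80,90)];print(((np.array(c)-[290,180])*3.57).round(0))
E
```

```text
t 24.3 shift now [ 0.0093  0.0023 -0.0008] | turn [-0.01  0.02 -0.17] | shift if turned first [ 0.0093  0.0023 -0.0008]
chan [ 16.8  -2.3 -18.6] F chan [-0.08  0.31 -0.55] open 0.00806263980869293 0.0
side expect 49.3 129 [[29.1, -31.1, 24.4], [47.3, -24.6, 33.9], [68.1, -11.6, 43.9]]
 rim 8 [[42.2, -28.9, 42.8], [62.0, -24.8, 45.2]]
top expect 49.3 0 0
[[195. 136.]
 [211. 139.]
 [227. 142.]
 [242. 145.]]
```

View pics/w10.png

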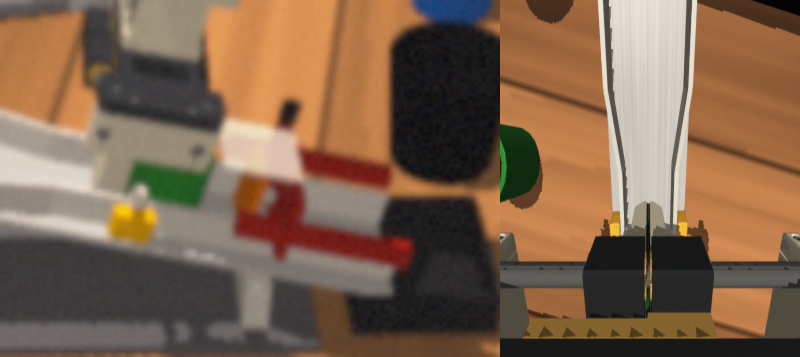

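The side view has the carrier's downhill edge at (210,185) and the orange pad at (238,195), a gap of about 17 mm. The wrist view shows the fingers (649) centred between the rollers (615, 683). I'll advance 8 mm, then feel in small steps.

Emit:
send_rows --increments '[[1, [-0.002, 0, 0.0001], [0, 0, 0]], [1, [-0.002, 0, 0], [0, 0, 0]], [1, [-0.002, 0, 0.0001], [0, 0, 0]], [1, [-0.002, 0, 0], [0, 0, 0]], [1, [0, 0, 0], [0, 0, 0]]]'

```text
t: 25.0
tool_pos: [557.8, -101.1, 61.1]
orientation: [0.989, 0.095, 0.108, -0.011]
contact_force: [-0.4, 0.2, 0.7]
grip_width: 0.003
finger_force: 0.0
```

```bash
python3 look.py
```

```text
t 25.0 shift now [ 0.0172  0.0023 -0.0009] | turn [-0.01  0.01 -0.18] | shift if turned first [ 0.0172  0.0023 -0.0009]
chan [ 24.7  -2.3 -18.5] F chan [ 0.23 -0.25  0.73] open 0.002802318122730902 1.4487177963928843e-05
side expect 57.2 134 [[35.9, -30.3, 24.7], [54.7, -24.8, 33.2], [76.7, -13.1, 44.2]]
 rim 13 [[49.2, -30.8, 42.4], [70.9, -24.3, 45.3]]
top expect 57.2 0 0
```

Emit:
send_rows --increments '[[1, [-0.001, 0, 0], [0, 0, 0]], [1, [-0.001, 0, 0.0001], [0, 0, 0]], [1, [-0.001, 0, 0], [0, 0, 0]], [1, [0, 0, 0], [0, 0, 0]]]'

```text
t: 25.5
tool_pos: [555.1, -101.6, 60.4]
orientation: [0.989, 0.095, 0.108, -0.011]
contact_force: [-0.2, 1.0, 0.8]
grip_width: 0.007
finger_force: 0.1
```

Emit:
send_rows --increments '[[1, [-0.001, 0, 0], [0, 0, 0]], [1, [-0.001, 0, 0.0001], [0, 0, 0]], [1, [-0.0005, 0, 0], [0, 0, 0]], [1, [0, 0, 0], [0, 0, 0]]]'

```text
t: 25.9
tool_pos: [552.8, -102.1, 59.8]
orientation: [0.989, 0.096, 0.108, -0.011]
contact_force: [0.4, -0.2, 1.0]
grip_width: 0.005
finger_force: 0.2
```

Emit:
send_rows --increments '[[1, [-0.001, 0, 0], [0, 0, 0]], [1, [-0.001, 0, 0.0001], [0, 0, 0]], [1, [-0.0005, 0, 0], [0, 0, 0]], [1, [0, 0, 0], [0, 0, 0]]]'

```text
t: 26.3
tool_pos: [550.4, -102.5, 59.1]
orientation: [0.989, 0.095, 0.108, -0.011]
contact_force: [0.9, -0.6, 0.8]
grip_width: 0.005
finger_force: 0.2
```

Emit:
send_rows --increments '[[1, [-0.001, 0, 0], [0, 0, 0]], [1, [-0.001, 0, 0.0001], [0, 0, 0]], [1, [-0.0005, 0, 0], [0, 0, 0]], [1, [0, 0, 0], [0, 0, 0]]]'

```text
t: 26.7
tool_pos: [548.0, -103.0, 58.4]
orientation: [0.989, 0.095, 0.108, -0.011]
contact_force: [-0.1, 0.1, 0.9]
grip_width: 0.003
finger_force: 0.2
```

Emit:
send_rows --increments '[[1, [-0.001, 0, 0], [0, 0, 0]], [1, [-0.001, 0, 0.0001], [0, 0, 0]], [1, [-0.0005, 0, 0], [0, 0, 0]], [1, [0, 0, 0], [0, 0, 0]]]'

```text
t: 27.1
tool_pos: [545.6, -103.5, 57.8]
orientation: [0.989, 0.095, 0.108, -0.011]
contact_force: [0.1, -0.5, 0.7]
grip_width: 0.002
finger_force: 0.2
```

Emit:
send_rows --increments '[[1, [-0.001, 0, 0], [0, 0, 0]], [1, [-0.001, 0, 0.0001], [0, 0, 0]], [1, [-0.0005, 0, 0], [0, 0, 0]], [1, [0, 0, 0], [0, 0, 0]]]'

```text
t: 27.5
tool_pos: [543.2, -104.0, 57.2]
orientation: [0.989, 0.095, 0.108, -0.011]
contact_force: [-0.5, 1.0, 0.7]
grip_width: 0.007
finger_force: 0.2
```

Emit:
send_rows --increments '[[1, [-0.001, 0, 0], [0, 0, 0]], [1, [-0.001, 0, 0.0001], [0, 0, 0]], [1, [-0.0005, 0, 0], [0, 0, 0]], [1, [0, 0, 0], [0, 0, 0]]]'

```text
t: 27.9
tool_pos: [540.9, -104.4, 56.6]
orientation: [0.989, 0.095, 0.108, -0.011]
contact_force: [0.9, 0.2, 1.0]
grip_width: 0.008
finger_force: 0.4
```

```bash
python3 look.py
```

```text
t 27.9 shift now [ 0.035   0.0023 -0.0016] | turn [-0.   -0.   -0.17] | shift if turned first [ 0.035   0.0024 -0.0016]
chan [ 42.5  -2.4 -18.7] F chan [-1.12 -0.05  0.79] open 0.007584830771619657 0.41208570823073387
side expect 75.0 134 [[54.2, -30.7, 24.1], [73.0, -25.1, 33.9], [92.7, -14.5, 44.1]]
 rim 13 [[64.7, -30.5, 42.0], [89.2, -22.7, 44.2]]
top expect 75.0 0 0
```

Emit:
send_rows --increments '[[1, [-0.0005, 0, 0], [0, 0, 0]], [1, [-0.0005, 0, 0], [0, 0, 0]], [1, [0, 0, 0], [0, 0, 0]], [1, [0, 0, 0], [0, 0, 0]]]'

```text
t: 28.4
tool_pos: [540.1, -104.6, 56.4]
orientation: [0.989, 0.095, 0.108, -0.011]
contact_force: [2.6, 0.6, 0.0]
grip_width: 0.007
finger_force: 1.8
```

Emit:
send_rows --increments '[[1, [-0.0005, 0, 0], [0, 0, 0]], [1, [0, 0, 0], [0, 0, 0]], [1, [0, 0, 0], [0, 0, 0]]]'

```text
t: 28.7
tool_pos: [539.7, -104.6, 56.3]
orientation: [0.989, 0.096, 0.109, -0.011]
contact_force: [4.6, 1.4, -1.3]
grip_width: 0.006
finger_force: 2.4
```

Emit:
send_rows --increments '[[1, [0.0003, 0, 0], [0, 0, 0]], [1, [0.0003, 0, 0], [0, 0, 0]], [1, [0.0003, 0, 0], [0, 0, 0]], [1, [0.0003, 0, 0], [0, 0, 0]], [1, [0.0003, 0, 0], [0, 0, 0]], [1, [0.0003, 0, 0], [0, 0, 0]], [1, [0.0005, 0, 0], [0, 0, 0]], [1, [0.001, 0, 0], [0, 0, 0]], [1, [0.003, 0, -0.0001], [0, 0, 0]], [1, [0.004, 0, -0.0001], [0, 0, 0]]]'

```text
t: 29.7
tool_pos: [549.6, -102.7, 58.8]
orientation: [0.989, 0.095, 0.108, -0.011]
contact_force: [0.0, -0.5, -0.2]
grip_width: 0.005
finger_force: 0.0
```

Emit:
send_rows --increments '[[1, [0.003, 0, -0.003], [0, 0, 0]], [1, [0, 0, -0.01], [0, 0, 0]], [1, [0, 0, -0.02], [0, 0, 0]], [1, [0, 0, -0.02], [0, 0, 0]], [1, [0, 0, -0.03], [0, 0, 0]], [1, [0, 0, -0.03], [0, 0, 0]], [1, [0, 0, -0.02], [0, 0, 0]], [1, [0, 0, 0], [0, 0, 0]], [1, [0, 0, 0], [0, 0, 0]], [1, [0, 0, 0], [0, 0, 0]]]'

```text
t: 30.7
tool_pos: [523.7, -107.6, 188.2]
orientation: [0.99, 0.096, 0.108, -0.011]
contact_force: [-0.4, 0.5, 0.7]
grip_width: 0.008
finger_force: 0.0
```

```bash
python3 - <<'E'
from h import *
from station import bot
s=bot.observe();print(inch(s["tool_pos"]),s["contact_force"])
for n in("side","wrist","top"):
    g=bot.grab_frame(n);W=cloud(g);q=C[0].inv().apply(W.reshape(-1,3)-C[1]);i=g["image"].reshape(-1,3).astype(int)
    gr=(i[:,1]>i[:,2]*1.4)&(i[:,1]>i[:,0]*1.4)
    m=(abs(q[:,0]-74)<45)&(abs(q[:,1])<32)&(q[:,2]>24)&(q[:,2]<75)&gr;Q=q[m]
    print(n,m.sum(),np.percentile(Q,[1,50,99],0).round(1).tolist() if m.sum()>10 else 0)
E
```

```text
[ 27.67628171  -2.53495672 113.21375233] [-0.42034871  0.48033109  0.68671092]
side 213 [[51.4, -30.0, 24.6], [69.6, -22.5, 37.6], [93.8, 8.0, 56.3]]
wrist 821 [[50.7, -24.5, 24.5], [55.2, -2.5, 42.2], [68.1, 20.8, 47.1]]
top 0 0
```

The carrier stands flat at x≈75 mm against the pad, and the hand is well clear.

```bash
python3 -c "
from station import bot
print(bot.finish_job())"
```

```text
the job is handed in; nothing more can be done
None
```

The job is handed in, but the judge gave no verdict back: the green carrier went through the rollers onto the orange stop with about 5 N at the wrist (it trips at 16 N), my last check showed it upright about 75 mm down the chute, and the hand is clear.

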